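# Set the rip fence and hold up the saw guard

## Robot

A 6-joint arm with a two-finger parallel gripper is mounted at the origin on the work surface. World frame = base frame: x ahead of the robot, y to its left, z up, the work surface at z = 0. Lengths are in m, angles in rad, forces in N, time in s.
With the tool pointing down it reaches from about 0.35 to 0.775 m from the base axis. Payload 5.5 kg.
Tool frame: the origin (TCP) lies midway between the tips of the shut fingers; the grasp point (between the pads) lies 19 mm behind it (env.tcp_to_grasp is the distance from the TCP to the grasp point, in m); z points along the fingers, y is the direction in which the jaws open and shut (so a half turn about z gives the same grasp; the last joint's range is limited). The gripper opens to 85 mm and grips with 20 to 120 N. Pads are 22 mm wide; open, the fingers measure 114 mm over their backs; the gripper's body (76 mm by 85 mm) begins 54 mm behind the grasp point. The pads swing forward as they close: fully open they stand 13 mm farther back than shut.
Start: joints at [1.077, 0.313, 0.046, 1.304, 0, 1.431], TCP at [0.199, 0.539, 0.231] pointing down, gripper open.
Joint ranges: [-2.76, 2.76], [-0.86, 1.69], [-1.03, 1.26], [-2.2, 2.34], [-1.47, 1.5], [-3.14, 3.14]. Speed limits (rad/s): [2.57, 2.57, 3.14, 3.14, 3.14, 3.14].

## Interface

Orientations are given as a unit quaternion [w, x, y, z].
In Python, from workcell import get_state, viewer, hand_in, finder, env gives the robot as it stands.
- The arm moves only by the tool arm_command, never from a script. Its argument "motion" is a list of rows, each an object of numbers: "x", "y", "z": the shift along the tool's x, y, z in mm; "rx", "ry", "rz": the turn, a rotation vector about the tool's x, y, z in degrees; "hand": the closure, from -1 (fully open) to 1 (shut). A call has 1 to 10 rows; each row is the pose to reach, as a shift and turn from the pose commanded when the call began, along the tool's axes at that moment; what a row does not reach only later rows make up. A row lasts 1/8 s, in which the tool goes at most 62.5 mm and 10.7 degrees, less where a joint would pass 70% of its speed; a pose out of reach is approached as far as the arm can. A call with a gripper value outside its range is refused whole. The fingers move at their own pace and stop on an object; "force" is the grip in N (left out, the last holds). Time passes only in rows, so rows that repeat a pose let the fingers close. It gives the time, the measured TCP pose, the force and the opening at its end, in the units of the state.
- get_state(): the state, without advancing time (a new reading comes with each control period).
- viewer.read_camera(name): name is "side" or "top" or "wrist"; returns a dict with "image" (400x640x3 uint8, red, green, blue), "z_map" (400x640 float32, m along the optical axis (not along the pixel's ray), 0 where there is no reading), "intrinsics" (3x3 intrinsics, pixels), "rvec" (rotation vector, rad) and "tvec" (3), from world to camera coordinates, as OpenCV has them. Camera axes: x right, y down, z forward; pixel columns grow to the right and rows downward; lengths in m; the calibration is good to about 2 mm. A picture is of the moment at which its call begins.
- hand_in(): hands the job in, once; it reports no verdict.
Trained networks look in a picture, given as the dict that the camera call returned (one of the last four; its "shot" number tells which), for a name from the list of things; names that differ only in an ending like _2 or _b are one class to them, and where a whole thing is asked for, a point or a joint stands for the part that bears it (a point fixed in the world has none). Each returns a list of dicts, best first, with "score" (0 to 1); they miss things now and then, are a little off and sometimes report something else, mostly with a low value. They report only what shows in the picture. A call takes as long as a camera call.
- finder.find_in(picture, query): "at" ([column, row] in pixels, amid what is visible of it).
- finder.masks_of(picture, query): "region" (400x640 bool, what is visible of it) and "at" ([column, row] in pixels, amid what is visible of it).
The state is a dict: "clock": time; "joint_pos": joint angles; "qvel": joint speeds; "tau": joint torques, N m; "tcp_pos": TCP position; "orientation": TCP orientation; "wrist_force": force on the tool from outside, world axes, zero at the start; "ft_torque": the same for the moment, N m; "finger_gap": finger opening in m.
Only numpy, scipy, OpenCV 4.12 (cv2) and the standard library are available. Lean on these libraries where they do the work, as an engineer would, in place of code of your own. Each camera call takes 0.05 s, during which the arm holds its last target.

## Task

On the small table saw, slide the loose rip fence in until its face is 70 mm from the blade, and turn its wing knob clockwise until it is tight. Then lift the clear blade guard by its ball knob and hold it open at 45 degrees, so that I can check the distance at the blade with a rule: finish while still holding it, as it would fall shut. Leave everything else on the bench and on the saw where it is.

Things in the scene. Friction and masses are not known exactly. Their poses are not given: they have to be found in the camera images.
- saw: Hobby table saw bolted to the bench at varying places and yaws. Its flat aluminium table is 300 (x) by 340 (y) mm, top 130 mm above the bench. Origin: under the middle of the saw, on the bench; x points away from the operator (along the blade), y left, z up. The blade is upright in the plane y = +30 mm, 2 mm thick, 30 mm proud, centred at x = 0.
- fence (a joint): Rip fence right of the blade, sliding along the saw's y. Value: gap in m from the blade's right side to the fence's face (the bar's side next to the blade), 0 to 0.155; starts at 0.10 to 0.15, loose (slides with 2 N). Bar along saw x: 24 mm wide, x = -130 to 145 mm, top 38 mm above the table; dark head 62 mm wide at x = -197 to -129 mm, 11 mm above the table, on the front rail.
- fence_grip (a point): A good place to take the fence bar from above, across its 24 mm width: on the middle line of the bar, 12 mm below its top (26 mm above the saw's table), at saw x = -60 mm. The fence's face is 12 mm to the left (saw +y) of it.
- fence_knob (a joint): Clamp: black wing knob with upright axis on the fence's head. Rad, 0 (loose) to 1.3 (end of travel), growing clockwise from above. Starts at 0 to 0.25, begins to clamp at 0.7, counts as tight above 1.0 (the fence then holds 15 N). It takes about 0.1 Nm and stays where it is left. The wing points at 0.65 rad minus this value, counter-clockwise from the saw's x axis.
- fence_knob_grip (a point): Centre of the wing knob, on its axis, at the height to grip: 38 mm above the saw's table. The wing is 52 mm long, 12 mm thick and 24 mm high (26 to 50 mm above the saw's table); a hub 20 mm in diameter runs through it. The bar of the fence begins 42 mm behind the axis.
- guard (a joint): Blade guard: a clear hood with a black top, 38 mm wide, 48 mm high, hinged behind the blade about an axis along the saw's y. Rad: 0 shut (level, over the blade), growing as its front end (towards the operator) is lifted, at most 1.25; 45 degrees is 0.785. About 0.3 kg; it falls shut from any angle when let go.
- guard_hood: The clear hood of the guard with its ball knob; origin on the hinge axis, x and z as the saw's while it is shut.
- guard_ball (a point): Centre of the black ball knob, 26 mm in diameter, on a thin stem sloping forward and up from the guard's nose. Shut: 74 mm above the saw's table, 170 mm in front of the hinge axis (saw -x), 26 mm above it; it moves on a circle of radius 172 mm about the hinge. Held across (along the saw's y) it swivels between the fingers as the guard swings.
- guard_hinge (a point): Middle of the guard's hinge axis, behind the blade: 48 mm above the saw's table, at saw x = +78 mm, y = +30 mm.
- try_square: Bystander: try square lying on the left of the saw's table, about 125 by 75 mm, 15 mm high. Origin under its middle.
- offcut: Bystander: plywood offcut 75 by 48 by 12 mm lying on the left of the saw's table. Origin under its middle.
- battery: Bystander: black battery pack 115 by 74 by 61 mm on the bench. Origin under its middle.
- cup: Bystander: paper cup with a white lid, 110 mm high, 82 mm wide, on the bench. Origin under its middle.
- spool: Bystander: filament spool lying flat, 200 mm in diameter, 62 mm high. Origin under its middle.
- tape_measure: Bystander: grey tape measure 70 by 34 by 74 mm on the bench. Origin under its middle.
- glue: Bystander: white glue bottle 60 mm in diameter, 149 mm high. Origin under its middle.
- screwdriver: Bystander: screwdriver 200 mm long lying on the bench, handle 26 mm thick. Origin under its middle.

How it is judged:
By the outcome, as a careful person would: the job done as asked, in the order asked, and still so for the second after the job is handed in, while the arm keeps its last pose, push and grip.
It also fails if it takes over 53 s, if anything falls off the work surface, if the arm or the gripper's body presses on something with over 40 N, if the wrist force passes 120 N, or if a joint passes its speed limit or range.

## Working session

There is one attempt and no reset: what is moved stays moved. The work goes in short steps, Python scripts to look and compute and a tool call to move; the robot and the scene stay as the last step left them, time stands still between calls to the robot, and variables do not carry over. Pictures are saved under pics/ and viewed, and the job is handed in when it is done.

Besides the shell and the picture viewer there is one more tool, called after "Call:" as name(argument=value, ...) on one line, values as JSON. arm_command: Moves the arm, as the interface text tells. Its arguments: {"type":"object","properties":{"motion":{"type":"array","items":{"type":"object","properties":{"x":{"type":"number"},"y":{"type":"number"},"z":{"type":"number"},"rx":{"type":"number"},"ry":{"type":"number"},"rz":{"type":"number"},"hand":{"type":"number"}}}},"force":{"type":"number"}},"required":["motion"]}

```bash
ls -la; mkdir -p pics
cat > h.py <<'E'
import numpy as np, cv2
from workcell import get_state, viewer, hand_in, finder, env
def shot(n,f=None):
    p=viewer.read_camera(n)
    if f: cv2.imwrite('pics/'+f,p['image'][:,:,::-1])
    return p
def RT(p):
    return cv2.Rodrigues(np.array(p['rvec'],float))[0],np.array(p['tvec'],float).ravel()
def cloud(p):
    R,t=RT(p);K=np.array(p['intrinsics']);z=p['z_map'];v,u=np.mgrid[:400,:640]
    c=np.stack([(u-K[0,2])/K[0,0]*z,(v-K[1,2])/K[1,1]*z,z],-1)
    w=(c-t)@R
    w[z<=0]=np.nan
    return w
def ray_z(p,uv,h):
    R,t=RT(p);K=np.array(p['intrinsics'])
    d=R.T@np.array([(uv[0]-K[0,2])/K[0,0],(uv[1]-K[1,2])/K[1,1],1]);o=-R.T@t
    return o+d*(h-o[2])/d[2]
def proj(p,X):
    K=np.array(p['intrinsics'])
    return cv2.projectPoints(np.atleast_2d(np.array(X,float)),np.array(p['rvec'],float),np.array(p['tvec'],float),K,None)[0].reshape(-1,2)
E
python3 - <<'E'
from h import *
s=get_state();print({k:np.round(v,3) for k,v in s.items()})
for n in ['top','side','wrist']:
    p=shot(n,n+'0.png');R,t=RT(p);print(n,np.round(-R.T@t,3),np.round(R[2],2))
    if n!='wrist':
        for q in ['saw','fence','fence_grip','fence_knob','fence_knob_grip','guard_hood','guard_ball','guard_hinge','try_square','offcut','battery','cup','spool','tape_measure','glue','screwdriver']:
            r=finder.find_in(p,q);w=cloud(p)
            print(q,[(np.round(a['at'],1).tolist(),round(a['score'],2),np.round(w[int(a['at'][1]),int(a['at'][0])],3).tolist()) for a in r[:2]])
E
```

```text
total 12
drwxr-xr-x  3 agent agent 4096 Dec  7 13:46 .
drwxr-xr-x 23 root  root  4096 Dec  7 13:46 ..
drwxr-xr-x  2 agent agent 4096 Dec  7 13:46 pics
{'clock': np.float64(0.0), 'joint_pos': array([ 1.077,  0.314,  0.045,  1.304, -0.   ,  1.431]), 'qvel': array([ 0.001,  0.001, -0.   , -0.001,  0.001, -0.   ]), 'tau': array([-0.0000e+00, -4.8063e+01,  2.9853e+01,  2.0000e-02,  0.0000e+00,
       -0.0000e+00]), 'tcp_pos': array([0.199, 0.539, 0.23 ]), 'orientation': array([-0.   ,  0.176,  0.984, -0.001]), 'wrist_force': array([ 0.289, -0.221,  0.28 ]), 'ft_torque': array([ 0.002, -0.094, -0.01 ]), 'finger_gap': np.float64(0.086)}
top [0.393 0.007 1.53 ] [ 0.07 -0.   -1.  ]
saw [([312.2, 171.3], 0.71, [0.605, 0.028, 0.133]), ([301.1, 165.4], 0.65, [0.616, 0.063, 0.177])]
fence [([339.2, 182.9], 0.87, [0.565, -0.059, 0.17])]
fence_grip [([340.6, 183.5], 0.64, [0.562, -0.062, 0.17])]
fence_knob []
fence_knob_grip [([343.8, 213.4], 0.63, [0.466, -0.072, 0.185])]
guard_hood [([300.8, 159.2], 0.8, [0.634, 0.066, 0.185])]
guard_ball [([300.5, 162.1], 0.62, [0.625, 0.066, 0.184])]
guard_hing
[... 1147 characters left out ...]
]), ([430.3, 319.8], 0.52, [0.479, -0.441, 0.096])]
guard_hinge [([342.1, 192.3], 0.74, [0.594, 0.002, 0.13]), ([335.6, 167.5], 0.65, [0.617, 0.063, 0.18])]
try_square [([320.9, 158.6], 0.53, [0.641, 0.168, 0.145])]
offcut [([297.9, 174.7], 0.86, [0.532, 0.149, 0.143]), ([462.2, 290.7], 0.64, [0.594, -0.442, 0.109])]
battery [([391.3, 359.0], 0.82, [0.354, -0.442, 0.061])]
cup [([459.7, 291.4], 0.94, [0.588, -0.438, 0.106])]
spool [([262.0, 157.6], 0.72, [0.55, 0.4, 0.064])]
tape_measure [([217.4, 170.4], 0.84, [0.382, 0.436, 0.063])]
glue [([428.4, 323.0], 0.79, [0.473, -0.442, 0.087])]
screwdriver [([198.5, 217.1], 0.76, [0.232, 0.296, 0.026])]
wrist [0.136 0.562 0.374] [ 0.25 -0.09 -0.96]
```

Run:
```python
import cv2
a=cv2.imread('pics/top0.png')[110:260,220:400];cv2.imwrite('pics/t0c.png',cv2.resize(a,None,fx=4.4,fy=4,interpolation=cv2.INTER_CUBIC))
a=cv2.imread('pics/side0.png')[110:270,230:430];cv2.imwrite('pics/s0c.png',cv2.resize(a,None,fx=4,fy=3.7,interpolation=cv2.INTER_CUBIC))
```

```text
(no output)
```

View pics/top0.png

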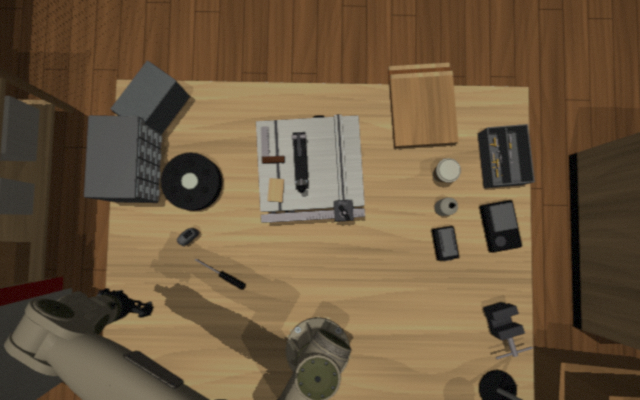

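View pics/t0c.png

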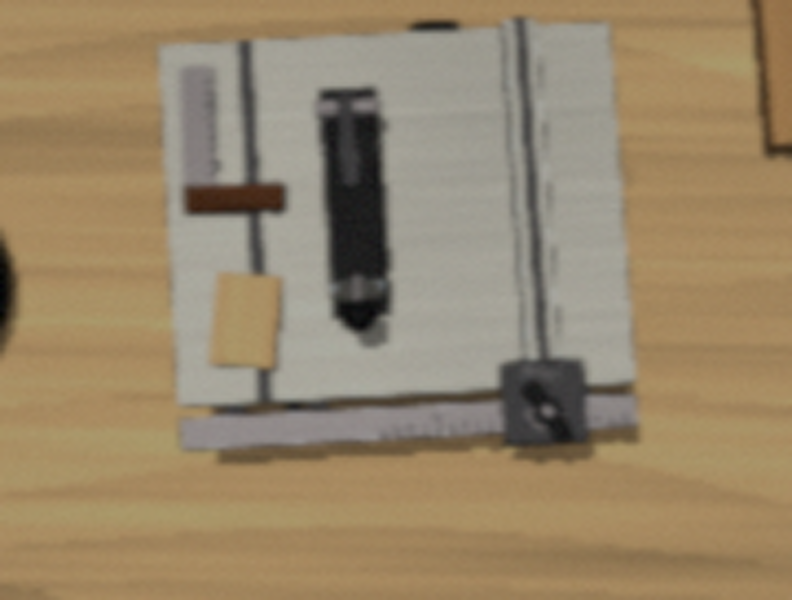

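View pics/s0c.png

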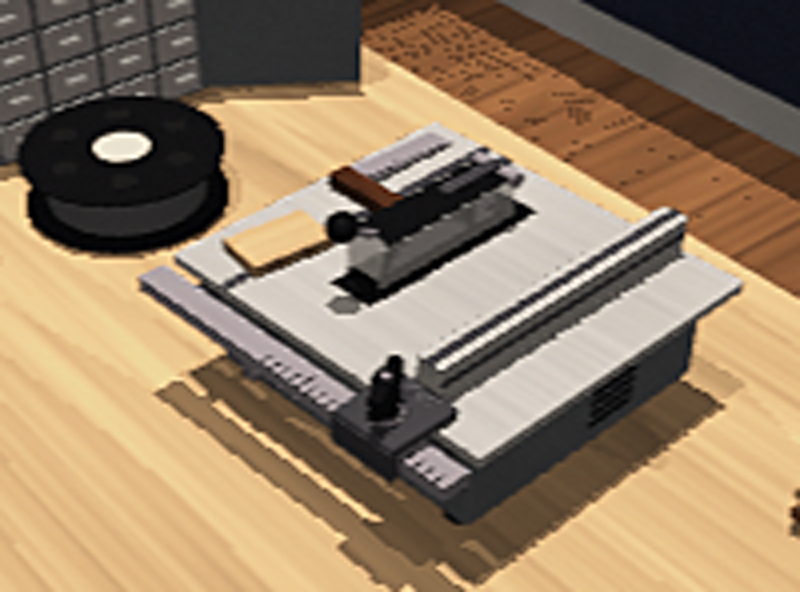

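The top view shows the saw at columns 257–365, rows 115–222. The fence bar is at column ~340, the knob at (344,213), the hood from (300,133) to (302,190), and the try square and offcut are on the left. Next I fit the saw's pose from depth.

```bash
cat > fit.py <<'E'
from h import *
def fit(p,verbose=True):
    w=cloud(p)
    m=(abs(w[...,2]-0.13)<0.008)&(w[...,0]>.35)&(w[...,0]<.85)&(abs(w[...,1]-.03)<.3)
    pts=w[m]
    print(m.sum(),'z',np.median(pts[:,2]))
    return pts
E
python3 - <<'E'
from fit import *
from scipy.optimize import minimize
for n in ['top','side']:
    p=shot(n);w=cloud(p)
    m=np.nan_to_num((abs(w[...,2]-0.13)<0.008)&(w[...,0]>.35)&(w[...,0]<.85)&(abs(w[...,1]-.03)<.3)).astype(np.uint8)
    nn,lab,st,_=cv2.connectedComponentsWithStats(m,connectivity=4)
    # back rect
    pts=w[m>0]; print(n,len(pts),'z',np.round(np.percentile(pts[:,2],[5,50,95]),4))
    # robust edges: rotate & percentile
    best=None
    for a in np.radians(np.arange(-25,25,.25)):
        c,s=np.cos(a),np.sin(a);x=pts[:,0]*c+pts[:,1]*s;y=-pts[:,0]*s+pts[:,1]*c
        ext=[np.percentile(x,.5),np.percentile(x,99.5),np.percentile(y,.5),np.percentile(y,99.5)]
        A=(ext[1]-ext[0])*(ext[3]-ext[2])
        if best is None or A<best[0]: best=(A,np.degrees(a),ext)
    print(best, best[2][1]-best[2][0],best[2][3]-best[2][2])
    b=w[(abs(w[...,2]-.168)<.006)&(w[...,0]>.4)&(w[...,0]<.85)&(w[...,1]<.02)&(w[...,1]>-.15)]
    l=cv2.fitLine(b[:,:2].astype(np.float32),cv2.DIST_HUBER,0,.01,.01).ravel();print('bar',len(b),np.degrees(np.arctan2(l[1],l[0])),l[2:],np.percentile(b[:,0],[1,99]),np.median(b[:,2]))
E
```

```text
top 7789 z [0.1243 0.1299 0.1352]
(np.float64(0.11181843201213944), np.float64(4.0), [np.float64(0.44962689008408363), np.float64(0.7817044068639929), np.float64(-0.17423440409871874), np.float64(0.16248948222884993)]) 0.33207751677990927 0.33672388632756867
bar 638 4.312132 [ 0.6442875 -0.0608718] [0.51118326 0.78181881] 0.1682727211341281
side 5021 z [0.1235 0.1294 0.1343]
(np.float64(0.11617165083205183), np.float64(3.7499999999999996), [np.float64(0.43530140010001456), np.float64(0.7783153467935775), np.float64(-0.1733989278162395), np.float64(0.16528016075107074)]) 0.34301394669356294 0.3386790885673102
bar 583 5.7944427 [ 0.63307464 -0.06416993] [0.44412502 0.77791124] 0.1674150047064548
```

```bash
cat >> h.py <<'E'
from scipy.spatial.transform import Rotation as Ro
def q2R(q): return Ro.from_quat([q[1],q[2],q[3],q[0]])
def toolR(yawdeg,pitch=0):
    # tool x at world yaw, z down; pitch: rotation about tool y (deg)
    y=np.radians(yawdeg);x=np.array([np.cos(y),np.sin(y),0]);z=np.array([0,0,-1.]);
    return Ro.from_matrix(np.stack([x,np.cross(z,x),z],1))*Ro.from_euler('y',pitch,degrees=True)
def move(P,yaw,pitch=0,frm=None):
    if frm is None:
        s=get_state();p0=np.array(s['tcp_pos']);R0=q2R(s['orientation'])
    else: p0,R0=np.array(frm[0]),toolR(*frm[1:])
    d=R0.inv().apply(np.array(P)-p0)*1000;r=(R0.inv()*toolR(yaw,pitch)).as_rotvec(degrees=True)
    print('shift',np.round(d,1),'rot',np.round(r,2),'|d|',round(np.linalg.norm(d),1))
E
python3 - <<'E'
from h import *
move([.30,.42,.42],175)
move([.58,.0,.42],184)
p=shot('wrist');print(p['intrinsics'])
E
```

```text
shift [-135.9  -77.1 -188.7] rot [  0.     0.   -15.27] |d| 245.0
shift [-544.1 -374.  -188.7] rot [  0.     0.   -24.27] |d| 686.7
[[286.7171848    0.         319.81374718]
 [  0.         286.7171848  200.46175995]
 [  0.           0.           1.        ]]
```

Call:
arm_command(motion=[{"x": -30, "y": -15, "z": -60, "rz": -5, "hand": -1}, {"x": -70, "y": -40, "z": -100, "rz": -10}, {"x": -110, "y": -70, "z": -140, "rz": -15}, {"x": -160, "y": -105, "z": -170, "rz": -20}, {"x": -210, "y": -140, "z": -189, "rz": -24.3}, {"x": -265, "y": -178, "z": -189, "rz": -24.3}, {"x": -320, "y": -215, "z": -189, "rz": -24.3}, {"x": -370, "y": -250, "z": -189, "rz": -24.3}, {"x": -420, "y": -285, "z": -189, "rz": -24.3}, {"x": -470, "y": -320, "z": -189, "rz": -24.3}])

```text
invalid input at $.motion[0]: expected keys x, y, z, rx, ry, rz, hand
```

Run:
```python
from h import *
s=get_state();print(s['tcp_pos'],s['orientation'],s['joint_pos'],s['finger_gap'])
move([.57,.0,.42],184)
```

```text
[0.19924012 0.5394228  0.23132624] [8.43718868e-06 1.75981235e-01 9.84393520e-01 5.02986557e-05] [1.07740024e+00 3.13197030e-01 4.61033276e-02 1.30360177e+00
 1.52732595e-05 1.43120518e+00] 0.08542495643497479
shift [-534.7 -377.5 -188.7] rot [ 1.000e-02  0.000e+00 -2.427e+01] |d| 681.2
```

All keys are required.

Call:
arm_command(motion=[{"x": -30, "y": -15, "z": -50, "rx": 0, "ry": 0, "rz": -5, "hand": -1}, {"x": -70, "y": -40, "z": -90, "rx": 0, "ry": 0, "rz": -10, "hand": -1}, {"x": -110, "y": -70, "z": -130, "rx": 0, "ry": 0, "rz": -15, "hand": -1}, {"x": -160, "y": -105, "z": -165, "rx": 0, "ry": 0, "rz": -20, "hand": -1}, {"x": -205, "y": -140, "z": -189, "rx": 0, "ry": 0, "rz": -24.3, "hand": -1}, {"x": -255, "y": -176, "z": -189, "rx": 0, "ry": 0, "rz": -24.3, "hand": -1}, {"x": -305, "y": -212, "z": -189, "rx": 0, "ry": 0, "rz": -24.3, "hand": -1}, {"x": -355, "y": -248, "z": -189, "rx": 0, "ry": 0, "rz": -24.3, "hand": -1}, {"x": -405, "y": -284, "z": -189, "rx": 0, "ry": 0, "rz": -24.3, "hand": -1}, {"x": -455, "y": -320, "z": -189, "rx": 0, "ry": 0, "rz": -24.3, "hand": -1}])

```text
clock: 3.15
tcp_pos: [0.514, 0.0826, 0.4206]
orientation: [0.0, -0.035, 0.999, 0.0]
wrist_force: [1.4, 1.8, -0.0]
finger_gap: 0.0854
```

Run:
```python
from h import *
s=get_state();print(s['clock'],s['tcp_pos'],s['orientation'],s['joint_pos'],s['finger_gap'])
move([.57,.0,.42],184)
shot('wrist','w1.png')
```

```text
3.15 [0.51404131 0.08264222 0.42056716] [ 4.42574566e-04 -3.50760947e-02  9.99384538e-01  1.29238090e-04] [ 4.97167820e-03  2.32981506e-01  4.01705589e-01  1.73864344e+00
  2.85008226e-04 -6.51947867e-02] 0.08539874825322342
shift [-50.  -86.4   0.6] rot [0.01 0.05 0.02] |d| 99.8
```

View pics/w1.png

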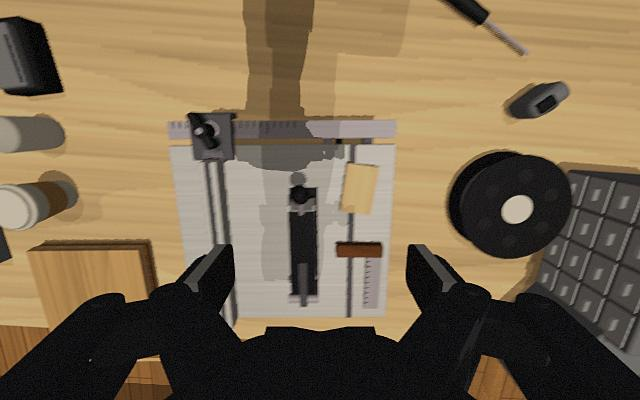

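The wrist view shows the knob at (205,131), the bar down columns 210–235, the ball at (301,194), the offcut at (360,188) and the try square at (360,250). I'll measure from this view.

```bash
cat > meas.py <<'E'
from h import *
def seg(w,zlo,zhi,x0,x1,y0,y1):
    return (w[...,2]>zlo)&(w[...,2]<zhi)&(w[...,0]>x0)&(w[...,0]<x1)&(w[...,1]>y0)&(w[...,1]<y1)
E
python3 - <<'E'
from meas import *
p=shot('wrist','w1.png')
a=cv2.imread('pics/w1.png')[100:340,150:410];cv2.imwrite('pics/w1c.png',cv2.resize(a,None,fx=2.5*1.2,fy=2.5,interpolation=cv2.INTER_CUBIC))
w=cloud(p);np.save('w1.npy',w)
t=seg(w,.122,.138,.49,.85,-.25,.25);pts=w[t]
print('table z',np.percentile(pts[:,2],[5,50,95]))
r=cv2.minAreaRect(pts[:,:2].astype(np.float32)*1000);print(r)
# edges by pixel bins: back? left and right edges
for nm,ax in (('L',1),('R',1)):
    E=[]
    for x in np.arange(.52,.74,.01):
        q=pts[abs(pts[:,0]-x)<.005]
        if len(q)>10: E.append((x,q[:,1].max() if nm=='L' else q[:,1].min()))
    E=np.array(E,np.float32);l=cv2.fitLine(E,cv2.DIST_HUBER,0,.01,.01).ravel();print(nm,len(E),np.degrees(np.arctan(l[1]/l[0])),l[2:])
E=[]
for y in np.arange(-.1,.15,.01):
    q=pts[abs(pts[:,1]-y)<.005]
    if len(q)>10: E.append((y,q[:,0].min()))
E=np.array(E,np.float32);l=cv2.fitLine(E,cv2.DIST_HUBER,0,.01,.01).ravel();print('F',np.degrees(np.arctan(l[1]/l[0])),l[2:])
b=w[seg(w,.161,.175,.50,.78,-.16,.02)];print('bar',len(b),np.median(b[:,2]),b[:,:2].min(0),b[:,:2].max(0))
E=[]
for x in np.arange(.52,.7,.01):
    q=b[abs(b[:,0]-x)<.005]
    if len(q)>3: E.append((x,(q[:,1].max()+q[:,1].min())/2,q[:,1].max()-q[:,1].min()))
E=np.array(E,np.float32);print(np.round(E[::3],4));l=cv2.fitLine(E[:,:2].copy(),cv2.DIST_HUBER,0,.01,.01).ravel();print('bar',np.degrees(np.arctan(l[1]/l[0])),l[2:])
b=w[seg(w,.170,.215,.50,.78,.02,.12)];print('hood',len(b))
for x in np.arange(.51,.75,.01):
    q=b[abs(b[:,0]-x)<.005]
    if len(q)>3: print(np.round([x,q[:,1].min(),q[:,1].max(),(q[:,1].max()+q[:,1].min())/2,np.median(q[:,2]),q[:,2].max()],4))
k=w[seg(w,.158,.2,.40,.507,-.16,.0)];print('knob',len(k),k.mean(0),k[:,:2].min(0),k[:,:2].max(0),cv2.minAreaRect(k[:,:2].astype(np.float32)*1000))
print(finder.find_in(p,'guard_ball')[:2],finder.find_in(p,'fence_knob_grip')[:2])
E
```

```text
table z [0.12851191 0.1298826  0.13165279]
((631.8889770507812, 37.10321044921875), (298.7330322265625, 341.286376953125), 4.101180076599121)
L 22 4.276341 [0.644      0.20774049]
R 22 4.620494 [ 0.604     -0.1351269]
F -3.0334861 [0.043     0.4922054]
bar 2046 0.16791176665776486 [ 0.50899325 -0.08465802] [ 0.77979868 -0.04022046]
[[ 0.52   -0.0722  0.0248]
 [ 0.55   -0.0696  0.0246]
 [ 0.58   -0.0674  0.0241]
 [ 0.61   -0.0649  0.0238]
 [ 0.64   -0.0627  0.0236]]
bar 4.547844 [ 0.585      -0.06686075]
hood 2888
[0.53   0.0475 0.0718 0.0597 0.2107 0.2149]
[0.54   0.0479 0.0721 0.06   0.2132 0.215 ]
[0.55   0.0509 0.0675 0.0592 0.2109 0.2142]
[0.56   0.0431 0.0802 0.0616 0.1777 0.1948]
[0.57   0.044  0.0808 0.0624 0.1817 0.188 ]
[0.58   0.0446 0.0815 0.0631 0.1818 0.1837]
[0.59   0.0451 0.0822 0.0637 0.1819 0.1835]
[0.6    0.0456 0.0841 0.0648 0.1819 0.1897]
[0.61   0.0475 0.0835 0.0655 0.1818 0.1839]
[0.62   0.0477 0.0841 0.0659 0.1817 0.1837]
[0.63   0.0482 0.0848 0.0665 0.1818 0.1838]
[0.64   0.0486 0.0869 0.0678 0.1818 0.1893]
[0.65   0.049  0.0876 0.0683 0.1822 0.1887]
[0.66   0.0511 0.0882 0.0697 0.1825 0.1892]
[0.67   0.0515 0.0889 0.0702 0.1822 0.1894]
[0.68   0.0496 0.0906 0.0701 0.1825 0.1909]
[0.69   0.0523 0.0903 0.0713 0.1822 0.189 ]
[0.7    0.0497 0.0954 0.0726 0.1826 0.1894]
[0.71   0.0503 0.0957 0.073  0.1848 0.1877]
[0.72   0.0691 0.0795 0.0743 0.1857 0.1859]
knob 611 [ 0.46711356 -0.0737824   0.17644706] [ 0.44435467 -0.09276102] [ 0.49109207 -0.05828019] ((467.66888427734375, -75.67627716064453), (52.076316833496094, 19.03660011291504), 23.212778091430664)
[] [{'at': [209.3, 126.3], 'score': 0.93}, {'at': [519.2, 200.6], 'score': 0.38}]
```

View pics/w1c.png

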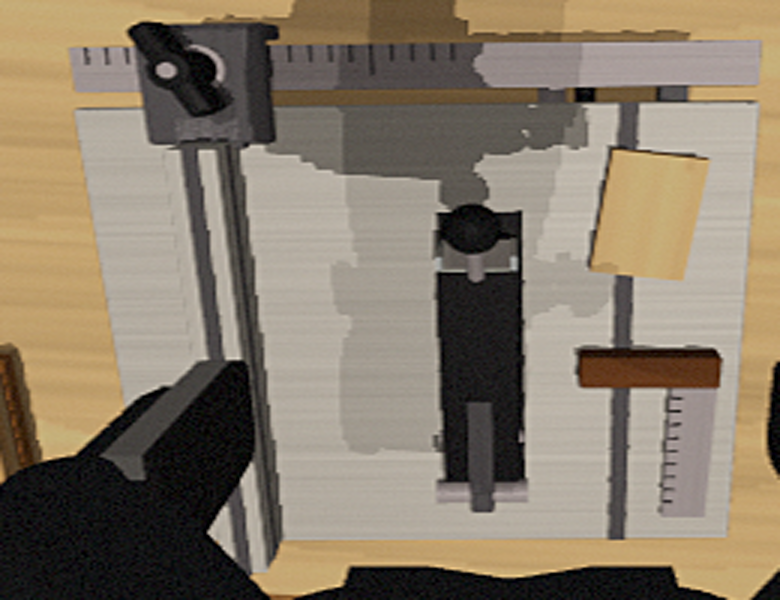

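```bash
cat >> h.py <<'E'
YAW=4.4;C0=np.array([.6319,.0371])
def S(x,y,z=0):
    a=np.radians(YAW);return np.array([C0[0]+x*np.cos(a)-y*np.sin(a),C0[1]+x*np.sin(a)+y*np.cos(a),.13+z])
E
python3 - <<'E'
from h import *
s=get_state();print(s['clock'],s['tcp_pos'])
move(S(-.06,-.100,.16),184.4)
move(S(-.06,-.100,.009),184.4)
w=np.load('w1.npy')
k=w[(w[...,2]>.174)&(w[...,2]<.19)&(w[...,0]<.507)&(w[...,0]>.42)&(w[...,1]<0)&(w[...,1]>-.15)]
l=cv2.fitLine(k[:,:2].astype(np.float32),cv2.DIST_HUBER,0,.01,.01).ravel();print(len(k),np.degrees(np.arctan(l[1]/l[0])),l[2:],cv2.minAreaRect(k[:,:2].astype(np.float32)*1000))
E
```

```text
3.35 [0.51361601 0.08333978 0.41970441]
shift [ -56.  -154.7  129.6] rot [ 0.03 -0.07 -0.55] |d| 209.4
shift [ -56.2 -154.8  280.6] rot [ 0.03 -0.07 -0.55] |d| 325.3
462 33.29426 [ 0.46735144 -0.07510411] ((467.6250915527344, -75.77275848388672), (51.967674255371094, 18.906320571899414), 23.577077865600586)
```

Call:
arm_command(motion=[{"x": -15, "y": -50, "z": 20, "rx": 0, "ry": 0, "rz": -0.5, "hand": -0.2}, {"x": -35, "y": -100, "z": 50, "rx": 0, "ry": 0, "rz": -0.5, "hand": -0.2}, {"x": -56, "y": -140, "z": 85, "rx": 0, "ry": 0, "rz": -0.5, "hand": -0.2}, {"x": -56, "y": -154.8, "z": 135, "rx": 0, "ry": 0, "rz": -0.5, "hand": -0.2}, {"x": -56, "y": -154.8, "z": 180, "rx": 0, "ry": 0, "rz": -0.5, "hand": -0.2}, {"x": -56, "y": -154.8, "z": 210, "rx": 0, "ry": 0, "rz": -0.5, "hand": -0.2}, {"x": -56, "y": -154.8, "z": 210, "rx": 0, "ry": 0, "rz": -0.5, "hand": -0.2}], force=40)

```text
clock: 4.22
tcp_pos: [0.5779, -0.0638, 0.2084]
orientation: [-0.002, -0.041, 0.999, 0.001]
wrist_force: [0.4, -0.2, -0.4]
finger_gap: 0.051
```

Run:
```python
from h import *
shot('wrist','w2.png')
s=get_state();print(s['clock'],s['tcp_pos'],s['finger_gap'])
move(S(-.06,-.100,.009),184.4)
```

```text
4.275 [ 0.57923732 -0.06427953  0.21044288] 0.05115556133223664
shift [-0.4 -3.  71.4] rot [ 0.04 -0.07  0.25] |d| 71.5
```

View pics/w2.png

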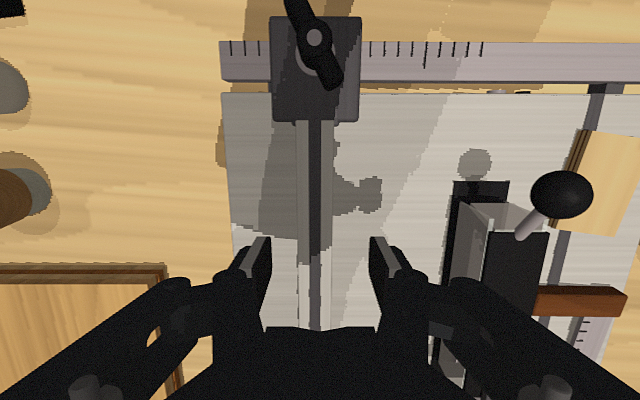

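Bar (column 315) sits between the fingers (258 and 378). The ball is at (562,194) with its stem sloping back to the nose. I'm descending now.

Call:
arm_command(motion=[{"x": 0, "y": -2.5, "z": 25, "rx": 0, "ry": 0, "rz": 0, "hand": -0.2}, {"x": 0, "y": -2.5, "z": 50, "rx": 0, "ry": 0, "rz": 0, "hand": -0.2}, {"x": 0, "y": -2.5, "z": 71, "rx": 0, "ry": 0, "rz": 0, "hand": -0.2}, {"x": 0, "y": -2.5, "z": 71, "rx": 0, "ry": 0, "rz": 0, "hand": -0.2}, {"x": 0, "y": -2.5, "z": 71, "rx": 0, "ry": 0, "rz": 0, "hand": 1}, {"x": 0, "y": -2.5, "z": 71, "rx": 0, "ry": 0, "rz": 0, "hand": 1}, {"x": 0, "y": -2.5, "z": 71, "rx": 0, "ry": 0, "rz": 0, "hand": 1}, {"x": 0, "y": -2.5, "z": 71, "rx": 0, "ry": 0, "rz": 0, "hand": 1}], force=40)

```text
clock: 5.28
tcp_pos: [0.5815, -0.0683, 0.1416]
orientation: [0.002, -0.04, 0.999, -0.0]
wrist_force: [-0.8, 1.7, 6.5]
finger_gap: 0.0236
```

```bash
cat > gap.py <<'E'
from meas import *
def gap(p,f=None):
    if f: cv2.imwrite('pics/'+f,p['image'][:,:,::-1])
    w=cloud(p);a=np.radians(YAW)
    x=(w[...,0]-C0[0])*np.cos(a)+(w[...,1]-C0[1])*np.sin(a);y=-(w[...,0]-C0[0])*np.sin(a)+(w[...,1]-C0[1])*np.cos(a);z=w[...,2]-.13
    b=(z>.034)&(z<.043)&(x>-.125)&(x<.14)&(y<-.02)&(y>-.16)
    h=(z>.048)&(z<.056)&(x>-.06)&(x<.05)&(y<.07)&(y>.0)
    def cen(m):
        o=[]
        for t in np.arange(-.12,.14,.008):
            q=y[m&(abs(x-t)<.004)]
            if len(q)>4:o.append([t,q.min(),q.max()])
        return np.round(np.array(o),4)
    return cen(b),cen(h)
E
python3 - <<'E'
from gap import *
s=get_state();print(s['clock'],s['tcp_pos'],s['finger_gap'],s['wrist_force'],s['ft_torque'])
for n in ['wrist']:
    b,h=gap(shot(n),n+'3.png');print(b);print(h)
move(S(-.06,-.053,.009),184.4)
E
```

```text
5.275 [ 0.58149384 -0.06832326  0.14161744] 0.02357796709672578 [-0.83233373  1.67786328  6.46822343] [ 0.31833831  0.14483779 -0.05213717]
[[-0.12   -0.1136 -0.0895]
 [-0.112  -0.1132 -0.0894]
 [-0.104  -0.1135 -0.0895]
 [-0.096  -0.1136 -0.0894]
 [-0.088  -0.1134 -0.0897]
 [-0.08   -0.1134 -0.0894]
 [-0.072  -0.1198 -0.0832]
 [-0.064  -0.1268 -0.0761]
 [-0.056  -0.1132 -0.0897]
 [-0.048  -0.1134 -0.0894]
 [-0.04   -0.1135 -0.0897]
 [-0.032  -0.1132 -0.0896]]
[[-0.056   0.0088  0.0302]
 [-0.048   0.0097  0.0331]
 [-0.04    0.01    0.0353]
 [-0.032   0.0098  0.0374]
 [-0.024   0.0105  0.0405]
 [-0.016   0.0241  0.0424]
 [-0.008   0.0354  0.0446]]
shift [ 1.5 48.2  2.6] rot [-0.02  0.22  0.14] |d| 48.3
```

View pics/wrist3.png

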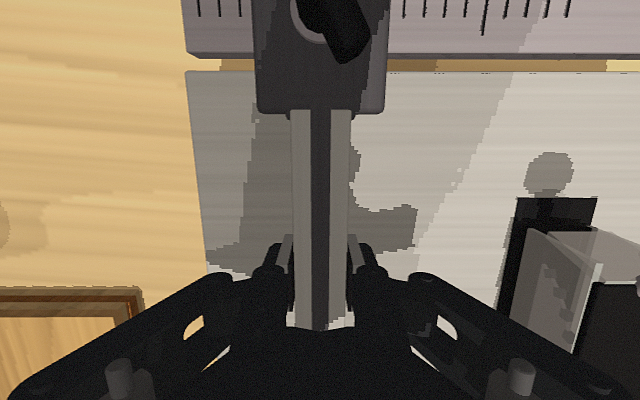

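Call:
arm_command(motion=[{"x": 0, "y": 10, "z": 0, "rx": 0, "ry": 0, "rz": 0, "hand": 1}, {"x": 0, "y": 22, "z": 0, "rx": 0, "ry": 0, "rz": 0, "hand": 1}, {"x": 0, "y": 34, "z": 0, "rx": 0, "ry": 0, "rz": 0, "hand": 1}, {"x": 0, "y": 43, "z": 0, "rx": 0, "ry": 0, "rz": 0, "hand": 1}, {"x": 0, "y": 47, "z": 0, "rx": 0, "ry": 0, "rz": 0, "hand": 1}, {"x": 0, "y": 47, "z": 0, "rx": 0, "ry": 0, "rz": 0, "hand": 1}, {"x": 0, "y": 47, "z": 0, "rx": 0, "ry": 0, "rz": 0, "hand": 1}], force=40)

```text
clock: 6.2
tcp_pos: [0.5779, -0.0214, 0.1416]
orientation: [0.002, -0.04, 0.999, -0.0]
wrist_force: [0.7, 2.3, 6.3]
finger_gap: 0.0235
```

Run:
```python
from gap import *
s=get_state();print(s['clock'],s['tcp_pos'],s['finger_gap'],s['wrist_force'],s['ft_torque'])
for n in ['wrist','side']:
    b,h=gap(shot(n),n+'4.png');print(n);print(b);print(h)
move(S(-.06,-.053,.009),184.4)
```

```text
6.2 [ 0.57787264 -0.02144946  0.14163882] 0.02346517130609497 [0.71929117 2.34422504 6.26573708] [ 0.30137134  0.11123915 -0.04366072]
wrist
[[-0.12   -0.0665 -0.0424]
 [-0.112  -0.0662 -0.0424]
 [-0.104  -0.0664 -0.0424]
 [-0.096  -0.0664 -0.0424]
 [-0.088  -0.0664 -0.0426]
 [-0.08   -0.0665 -0.0423]
 [-0.072  -0.0727 -0.0361]
 [-0.064  -0.0798 -0.0293]
 [-0.056  -0.0662 -0.0426]
 [-0.048  -0.0663 -0.0424]
 [-0.04   -0.0664 -0.0427]
 [-0.032  -0.0661 -0.0425]]
[[-0.056   0.0105  0.0494]
 [-0.048   0.0173  0.0496]
 [-0.04    0.0305  0.0494]
 [-0.032   0.0447  0.0488]]
side
[[-0.12   -0.0661 -0.0437]
 [-0.112  -0.0665 -0.0406]
 [-0.104  -0.0662 -0.0415]
 [-0.096  -0.0652 -0.0427]
 [-0.088  -0.0643 -0.0433]
 [-0.08   -0.0647 -0.0406]
 [-0.072  -0.0737 -0.0285]
 [-0.064  -0.0782 -0.0283]
 [-0.056  -0.0778 -0.0398]
 [ 0.024  -0.0638 -0.0401]
 [ 0.032  -0.0641 -0.0429]
 [ 0.04   -0.065  -0.0404]
 [ 0.048  -0.0655 -0.0456]
 [ 0.056  -0.0659 -0.0382]
 [ 0.064  -0.0648 -0.0415]
 [ 0.072  -0.065  -0.0414]
 [ 0.08   -0.0644 -0.0426]
 [ 0.088  -0.0637 -0.04  ]
 [ 0.096  -0.0645 -0.0423]
 [ 0.104  -0.0623 -0.041 ]
 [ 0.112  -0.0645 -0.0423]
 [ 0.12   -0.0654 -0.0419]
 [ 0.128  -0.0638 -0.0414]
 [ 0.136  -0.0653 -0.0427]]
[[-0.056   0.0132  0.0514]
 [-0.048   0.0249  0.0485]
 [-0.04    0.014   0.0487]]
shift [1.6 1.2 2.6] rot [-0.02  0.23  0.14] |d| 3.3
```

View pics/wrist4.png

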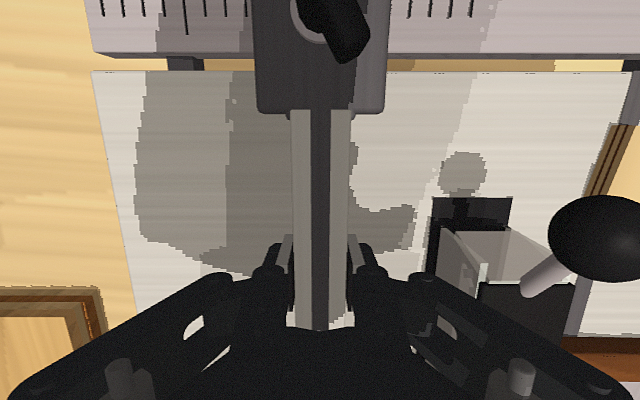

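Call:
arm_command(motion=[{"x": 0, "y": 1.2, "z": 0, "rx": 0, "ry": 0, "rz": 0, "hand": 1}, {"x": 0, "y": 1.2, "z": 0, "rx": 0, "ry": 0, "rz": 0, "hand": 1}, {"x": 0, "y": 1.2, "z": 0, "rx": 0, "ry": 0, "rz": 0, "hand": 1}, {"x": 0, "y": 1.2, "z": 0, "rx": 0, "ry": 0, "rz": 0, "hand": 0.1}, {"x": 0, "y": 1.2, "z": 0, "rx": 0, "ry": 0, "rz": 0, "hand": -0.1}, {"x": 0, "y": 1.2, "z": 0, "rx": 0, "ry": 0, "rz": 0, "hand": -0.2}, {"x": 0, "y": 1.2, "z": -25, "rx": 0, "ry": 0, "rz": 0, "hand": -0.2}, {"x": 0, "y": 1.2, "z": -60, "rx": 0, "ry": 0, "rz": 0, "hand": -0.2}, {"x": 10, "y": 1.2, "z": -110, "rx": 0, "ry": 0, "rz": 0, "hand": -0.2}, {"x": 20, "y": 1.2, "z": -150, "rx": 0, "ry": 0, "rz": 0, "hand": -0.2}], force=40)

```text
clock: 7.55
tcp_pos: [0.5563, -0.0219, 0.291]
orientation: [0.0, -0.04, 0.999, -0.0]
wrist_force: [1.2, 0.6, 0.9]
finger_gap: 0.0515
```

Call:
arm_command(motion=[{"x": 15, "y": 0, "z": -30, "rx": 0, "ry": 0, "rz": 0, "hand": -0.2}, {"x": 15, "y": 0, "z": -30, "rx": 0, "ry": 0, "rz": 0, "hand": -0.2}, {"x": 15, "y": 0, "z": -30, "rx": 0, "ry": 0, "rz": 0, "hand": -0.2}])

```text
clock: 7.92
tcp_pos: [0.5415, -0.0231, 0.3183]
orientation: [-0.0, -0.04, 0.999, 0.0]
wrist_force: [-0.8, -0.4, -0.7]
finger_gap: 0.0516
```

Run:
```python
from gap import *
s=get_state();print(s['clock'],s['tcp_pos'],s['finger_gap'],s['wrist_force'],s['ft_torque'])
p=shot('wrist')
b,h=gap(p,'wrist5.png');print(b);print(h)
w=cloud(p);np.save('w5.npy',w)
k=w[(w[...,2]>.175)&(w[...,2]<.187)&(w[...,0]<.50)&(w[...,0]>.42)&(w[...,1]<.03)&(w[...,1]>-.09)]
l=cv2.fitLine(k[:,:2].astype(np.float32),cv2.DIST_HUBER,0,.01,.01).ravel();print(len(k),np.degrees(np.arctan(l[1]/l[0]))-YAW,l[2:],cv2.minAreaRect(k[:,:2].astype(np.float32)*1000),S(-.172,-.053))
```

```text
7.925 [ 0.54147006 -0.02311258  0.31831585] 0.05162435170063456 [-0.79550133 -0.44663264 -0.67185609] [0.00640249 0.0139966  0.01047919]
[[-0.12   -0.0654 -0.0427]
 [-0.112  -0.0654 -0.0426]
 [-0.104  -0.0655 -0.0425]
 [-0.096  -0.0655 -0.0424]
 [-0.088  -0.0656 -0.0423]
 [-0.08   -0.0657 -0.0422]
 [-0.072  -0.0657 -0.0421]
 [-0.064  -0.0658 -0.0431]
 [-0.056  -0.0659 -0.043 ]
 [-0.048  -0.0659 -0.0429]
 [-0.04   -0.066  -0.0429]
 [-0.032  -0.066  -0.0428]
 [-0.024  -0.0661 -0.0426]
 [-0.016  -0.065  -0.0425]
 [-0.008  -0.0651 -0.0425]
 [ 0.     -0.0651 -0.0424]
 [ 0.008  -0.0652 -0.0423]
 [ 0.016  -0.0652 -0.0422]
 [ 0.024  -0.0653 -0.0421]
 [ 0.032  -0.0654 -0.042 ]
 [ 0.04   -0.0654 -0.0431]
 [ 0.048  -0.0655 -0.043 ]
 [ 0.056  -0.0655 -0.0429]
 [ 0.064  -0.0656 -0.0428]
 [ 0.072  -0.0656 -0.0428]
 [ 0.08   -0.0656 -0.0427]]
[[-0.056   0.0105  0.049 ]
 [-0.048   0.0106  0.0487]
 [-0.04    0.0166  0.0483]
 [-0.032   0.0282  0.0488]
 [-0.024   0.0363  0.049 ]
 [-0.016   0.0414  0.0486]
 [ 0.04    0.0108  0.014 ]
 [ 0.048   0.0109  0.0156]]
816 29.068563 [ 0.46392864 -0.03032944] ((464.1029968261719, -30.137636184692383), (51.35374450683594, 19.17308807373047), 43.609859466552734) [ 0.46447304 -0.02893947  0.13      ]
```

View pics/wrist5.png

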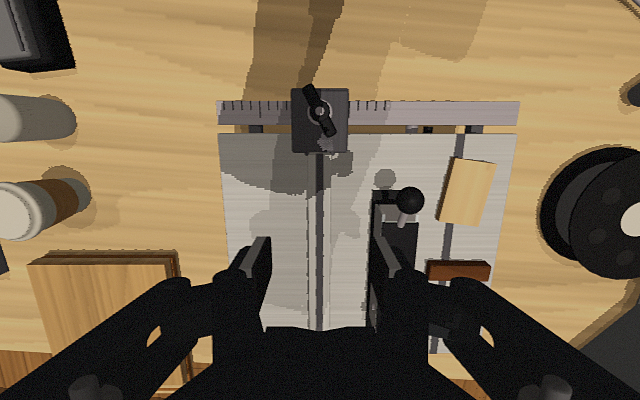

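Run:
```python
from h import *
move(S(-.172,-.0535,.12),184.4+29)
move(S(-.172,-.0535,.019),184.4+29)
```

```text
shift [76.9 -0.3 67.9] rot [  0.07  -0.1  -28.87] |d| 102.6
shift [ 76.7  -0.4 168.9] rot [  0.07  -0.1  -28.87] |d| 185.5
```

Call:
arm_command(motion=[{"x": 26, "y": 0, "z": 0, "rx": 0, "ry": 0, "rz": -9, "hand": -0.2}, {"x": 55, "y": -0.3, "z": 20, "rx": 0, "ry": 0, "rz": -19, "hand": -0.2}, {"x": 77, "y": -0.3, "z": 50, "rx": 0, "ry": 0, "rz": -29, "hand": -0.2}, {"x": 77, "y": -0.3, "z": 85, "rx": 0, "ry": 0, "rz": -29, "hand": -0.2}, {"x": 77, "y": -0.3, "z": 100, "rx": 0, "ry": 0, "rz": -29, "hand": -0.2}, {"x": 77, "y": -0.3, "z": 100, "rx": 0, "ry": 0, "rz": -29, "hand": -0.2}], force=40)

```text
clock: 8.72
tcp_pos: [0.464, -0.0293, 0.2178]
orientation: [-0.001, -0.288, 0.957, 0.001]
wrist_force: [0.1, -0.9, 0.3]
finger_gap: 0.0513
```

Run:
```python
from h import *
s=get_state();print(s['clock'],s['tcp_pos'],s['finger_gap'],s['joint_pos'])
shot('wrist','w6.png')
move(S(-.172,-.0535,.019),184.4+29)
```

```text
8.725 [ 0.46403154 -0.02927476  0.21784769] 0.05133220924304201 [-2.36027077e-01  1.08576518e-01 -2.46166754e-01  1.21943483e+00
  1.55978720e-04 -8.21221799e-01]
shift [ 0.2  0.2 70.1] rot [ 0.05 -0.04  0.13] |d| 70.1
```

View pics/w6.png

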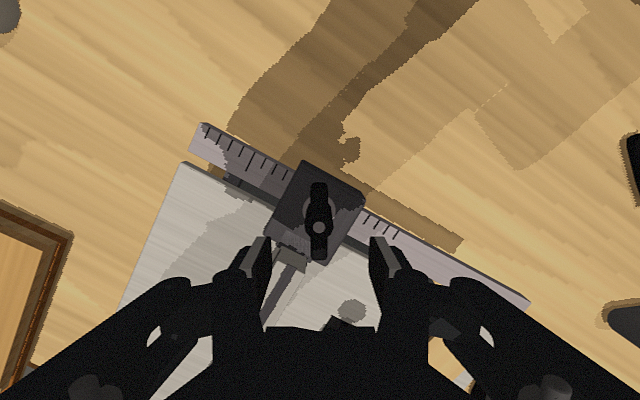

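The wing is vertical in the image at column 319, in line with the jaws. I descend and grip.

Call:
arm_command(motion=[{"x": 0, "y": 0, "z": 25, "rx": 0, "ry": 0, "rz": 0, "hand": -0.2}, {"x": 0, "y": 0, "z": 50, "rx": 0, "ry": 0, "rz": 0, "hand": -0.2}, {"x": 0, "y": 0, "z": 69, "rx": 0, "ry": 0, "rz": 0, "hand": -0.2}, {"x": 0, "y": 0, "z": 69, "rx": 0, "ry": 0, "rz": 0, "hand": -0.2}, {"x": 0, "y": 0, "z": 69, "rx": 0, "ry": 0, "rz": 0, "hand": 1}, {"x": 0, "y": 0, "z": 69, "rx": 0, "ry": 0, "rz": 0, "hand": 1}, {"x": 0, "y": 0, "z": 69, "rx": 0, "ry": 0, "rz": 0, "hand": 1}, {"x": 0, "y": 0, "z": 69, "rx": 0, "ry": 0, "rz": 0, "hand": 1}], force=60)

```text
clock: 9.78
tcp_pos: [0.4655, -0.0297, 0.1518]
orientation: [0.001, -0.288, 0.957, -0.001]
wrist_force: [-2.4, -0.5, 5.9]
finger_gap: 0.0184
```

Run:
```python
from gap import *
s=get_state();print(s['clock'],s['tcp_pos'],s['finger_gap'],s['wrist_force'],s['ft_torque'])
for n in ['top','side','wrist']:
    b,h=gap(shot(n),n+'7.png');print(n,np.median(b,0) if len(b) else 0);print(h[:12])
    if len(b): print(np.median((b[:,1]+b[:,2])/2))
move(S(-.172,-.0535,.019),184.4+29)
```

```text
9.775 [ 0.46553636 -0.0297001   0.15184213] 0.01835210428481487 [-2.38151821 -0.48347612  5.87418038] [ 0.0720658   0.35858366 -0.01935226]
top [ 0.036   -0.0637  -0.04265]
[[-0.056   0.013   0.0479]
 [-0.048   0.0127  0.0477]
 [-0.04    0.0122  0.0501]
 [-0.032   0.0149  0.0496]
 [-0.024   0.0144  0.0494]
 [-0.016   0.0141  0.0488]
 [-0.008   0.0134  0.0484]
 [ 0.      0.0131  0.0481]
 [ 0.008   0.0126  0.0476]
 [ 0.016   0.0151  0.0502]
 [ 0.024   0.0147  0.0499]
 [ 0.032   0.0145  0.0495]]
-0.053325
side [ 0.016  -0.065  -0.0417]
[[-0.048   0.015   0.0246]
 [-0.04    0.0124  0.0311]
 [-0.032   0.0128  0.0425]
 [-0.024   0.0128  0.0479]
 [-0.016   0.0136  0.0476]
 [-0.008   0.0121  0.0474]
 [ 0.      0.0122  0.0511]
 [ 0.008   0.0122  0.0507]
 [ 0.016   0.0143  0.0511]
 [ 0.024   0.0121  0.0502]
 [ 0.032   0.013   0.0532]
 [ 0.04    0.0129  0.0478]]
-0.0533
wrist 0
[]
shift [0.7 0.8 2.9] rot [-0.11  0.1   0.13] |d| 3.1
```

View pics/wrist7.png

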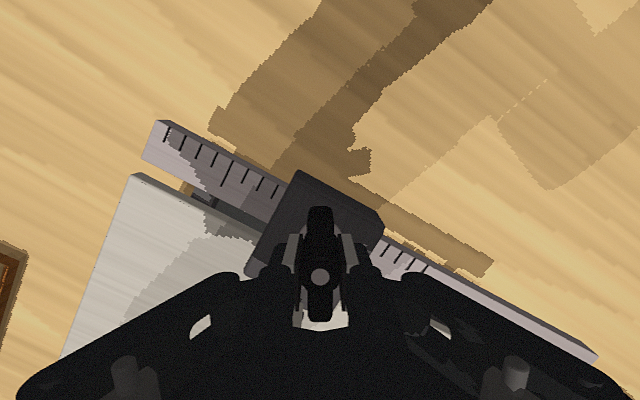

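Call:
arm_command(motion=[{"x": -0.5, "y": 0.9, "z": 0, "rx": 0, "ry": 0, "rz": 0, "hand": 1}, {"x": -0.5, "y": 0.9, "z": 0, "rx": 0, "ry": 0, "rz": 0, "hand": 1}, {"x": -0.5, "y": 0.9, "z": 0, "rx": 0, "ry": 0, "rz": 6, "hand": 1}, {"x": -0.5, "y": 0.9, "z": 0, "rx": 0, "ry": 0, "rz": 12, "hand": 1}, {"x": -0.5, "y": 0.9, "z": 0, "rx": 0, "ry": 0, "rz": 19, "hand": 1}, {"x": -0.5, "y": 0.9, "z": 0, "rx": 0, "ry": 0, "rz": 25, "hand": 1}, {"x": -0.5, "y": 0.9, "z": 0, "rx": 0, "ry": 0, "rz": 29, "hand": 1}, {"x": -0.5, "y": 0.9, "z": 0, "rx": 0, "ry": 0, "rz": 29, "hand": 1}, {"x": -0.5, "y": 0.9, "z": 0, "rx": 0, "ry": 0, "rz": 29, "hand": 1}], force=60)

```text
clock: 11.05
tcp_pos: [0.4657, -0.0294, 0.1519]
orientation: [0.001, -0.039, 0.999, -0.001]
wrist_force: [-0.9, -2.7, 4.9]
finger_gap: 0.0186
```

Run:
```python
from gap import *
s=get_state();print(s['clock'],s['tcp_pos'],s['finger_gap'],s['wrist_force'],s['ft_torque'])
b,h=gap(shot('wrist'),'w8.png');print(b,h)
move(S(-.172,-.053,.021),184.4)
```

```text
11.05 [ 0.46569237 -0.02939816  0.15191037] 0.018639249180536735 [-0.934398   -2.65298444  4.90837335] [-0.39354791  0.27298865 -0.06617194]
[] []
shift [1.1 0.5 0.9] rot [-0.13  0.15  0.09] |d| 1.5
```

View pics/w8.png

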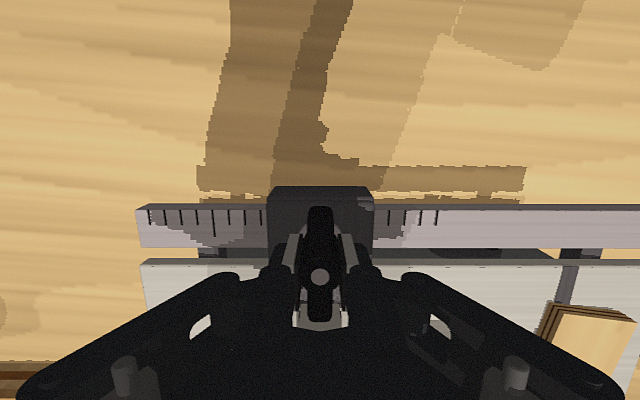

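The wing turned with the hand. Trim half a millimetre in and tighten.

Call:
arm_command(motion=[{"x": 0, "y": 0.6, "z": 0, "rx": 0, "ry": 0, "rz": 0, "hand": 1}, {"x": 0, "y": 0.6, "z": 0, "rx": 0, "ry": 0, "rz": 0, "hand": 1}, {"x": 0, "y": 0.6, "z": 0, "rx": 0, "ry": 0, "rz": 6, "hand": 1}, {"x": 0, "y": 0.6, "z": 0, "rx": 0, "ry": 0, "rz": 12, "hand": 1}, {"x": 0, "y": 0.6, "z": 0, "rx": 0, "ry": 0, "rz": 18, "hand": 1}, {"x": 0, "y": 0.6, "z": 0, "rx": 0, "ry": 0, "rz": 24, "hand": 1}, {"x": 0, "y": 0.6, "z": 0, "rx": 0, "ry": 0, "rz": 29, "hand": 1}, {"x": 0, "y": 0.6, "z": 0, "rx": 0, "ry": 0, "rz": 33, "hand": 1}, {"x": 0, "y": 0.6, "z": 0, "rx": 0, "ry": 0, "rz": 33, "hand": 1}, {"x": 0, "y": 0.6, "z": 0, "rx": 0, "ry": 0, "rz": 33, "hand": 1}], force=60)

```text
clock: 12.35
tcp_pos: [0.4655, -0.0296, 0.152]
orientation: [0.002, 0.246, 0.969, -0.002]
wrist_force: [-2.0, -6.4, 5.6]
finger_gap: 0.0183
```

Run:
```python
from gap import *
s=get_state();print(s['clock'],s['tcp_pos'],s['finger_gap'],s['wrist_force'],s['ft_torque'],s['joint_pos'])
b,h=gap(shot('wrist'),'w9.png')
move(S(-.172,-.053,.021),184.4-33)
```

```text
12.35 [ 0.46553932 -0.02955346  0.1520173 ] 0.018315664719900555 [-1.96307562 -6.38094043  5.6335189 ] [-0.95757577  0.42657777 -0.02966289] [-0.23372666  0.14438262 -0.37136482  1.05171623 -0.00309436  0.26429274]
shift [1.2 0.  1. ] rot [-0.12  0.23  0.07] |d| 1.6
```

View pics/w9.png

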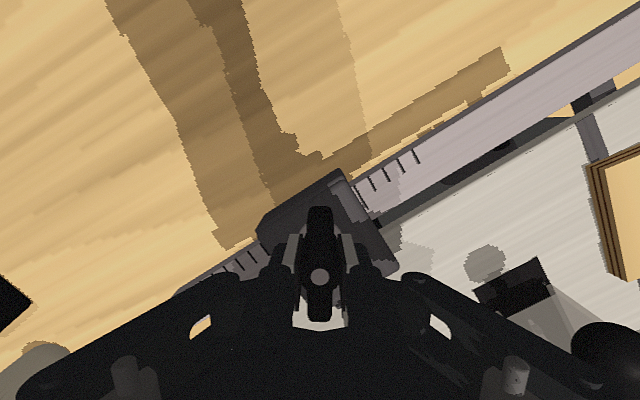

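Call:
arm_command(motion=[{"x": 0, "y": 0, "z": 0, "rx": 0, "ry": 0, "rz": 0, "hand": 0.1}, {"x": 0, "y": 0, "z": 0, "rx": 0, "ry": 0, "rz": 0, "hand": -0.2}, {"x": 0, "y": 0, "z": 0, "rx": 0, "ry": 0, "rz": 0, "hand": -0.2}, {"x": 0, "y": 0, "z": -30, "rx": 0, "ry": 0, "rz": 0, "hand": -0.2}, {"x": 0, "y": 0, "z": -75, "rx": 0, "ry": 0, "rz": 0, "hand": -0.2}, {"x": 0, "y": 0, "z": -125, "rx": 0, "ry": 0, "rz": -8, "hand": -0.2}, {"x": 0, "y": 0, "z": -175, "rx": 0, "ry": 0, "rz": -17, "hand": -0.2}, {"x": -30, "y": 0, "z": -200, "rx": 0, "ry": 0, "rz": -26, "hand": -0.2}, {"x": -50, "y": 0, "z": -200, "rx": 0, "ry": 0, "rz": -33, "hand": -0.2}, {"x": -50, "y": 0, "z": -200, "rx": 0, "ry": 0, "rz": -33, "hand": -0.2}])

```text
clock: 13.65
tcp_pos: [0.5093, -0.0522, 0.3497]
orientation: [-0.0, -0.039, 0.999, 0.0]
wrist_force: [0.4, 0.3, -0.0]
finger_gap: 0.051
```

Run:
```python
from gap import *
s=get_state();print(s['clock'],s['tcp_pos'],s['finger_gap'],s['wrist_force'],s['ft_torque'])
p=shot('wrist')
b,h=gap(p,'wrist10.png');print(np.median(b,0),b.mean(0));print(h)
w=cloud(p);np.save('w10.npy',w)
k=w[(w[...,2]>.175)&(w[...,2]<.187)&(w[...,0]<.50)&(w[...,0]>.42)&(w[...,1]<.03)&(w[...,1]>-.09)]
l=cv2.fitLine(k[:,:2].astype(np.float32),cv2.DIST_HUBER,0,.01,.01).ravel();print(len(k),np.degrees(np.arctan(l[1]/l[0]))-YAW,l[2:],cv2.minAreaRect(k[:,:2].astype(np.float32)*1000))
bl=w[(w[...,2]>.19)&(w[...,2]<.225)&(w[...,0]>.5)&(w[...,0]<.56)&(w[...,1]>.03)&(w[...,1]<.09)];print('ball',len(bl),bl.min(0),bl.max(0),S(-.092,.03,.074))
```

```text
13.65 [ 0.50933898 -0.05215894  0.34973021] 0.05095089355561408 [ 0.3632999   0.32605729 -0.01720826] [ 0.02343022 -0.02190297  0.00620693]
[-0.024  -0.0651 -0.0421] [-0.024    -0.065012 -0.042656]
[[-0.056   0.0104  0.0487]
 [-0.048   0.0157  0.0485]
 [-0.04    0.0216  0.0484]
 [-0.032   0.0267  0.0485]
 [-0.024   0.0325  0.0486]]
614 -33.204155 [ 0.4635476  -0.02980716] ((464.142822265625, -29.77471923828125), (19.31976318359375, 51.57699203491211), 68.7752685546875)
ball 522 [0.52447639 0.04668965 0.19006593] [0.55977565 0.07078357 0.21775513] [0.53786958 0.05995343 0.204     ]
```

View pics/wrist10.png

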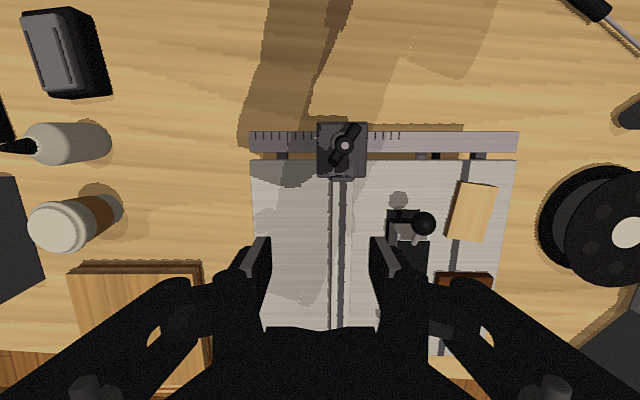

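Knob wing at −33°, i.e. about 1.23 rad, so it is tight. The gap reads about 70.4 mm. Now to the guard ball.

Run:
```python
from h import *
move(S(-.092,.030,.13),184.4)
move(S(-.092,.030,.060),184.4)
```

```text
shift [-38.1 109.   89.6] rot [ 0.04 -0.09  0.  ] |d| 146.1
shift [-38.2 108.9 159.6] rot [ 0.04 -0.09  0.  ] |d| 197.0
```

Call:
arm_command(motion=[{"x": -15, "y": 40, "z": 0, "rx": 0, "ry": 0, "rz": 0, "hand": -0.2}, {"x": -30, "y": 80, "z": 15, "rx": 0, "ry": 0, "rz": 0, "hand": -0.2}, {"x": -38, "y": 109, "z": 40, "rx": 0, "ry": 0, "rz": 0, "hand": -0.2}, {"x": -38, "y": 109, "z": 75, "rx": 0, "ry": 0, "rz": 0, "hand": -0.2}, {"x": -38, "y": 109, "z": 90, "rx": 0, "ry": 0, "rz": 0, "hand": -0.2}, {"x": -38, "y": 109, "z": 90, "rx": 0, "ry": 0, "rz": 0, "hand": -0.2}], force=40)

```text
clock: 14.45
tcp_pos: [0.5365, 0.0599, 0.2595]
orientation: [-0.001, -0.039, 0.999, 0.0]
wrist_force: [0.7, -1.2, 1.2]
finger_gap: 0.0512
```

Run:
```python
from h import *
s=get_state();print(s['clock'],s['tcp_pos'])
shot('wrist','w11.png')
move(S(-.092,.030,.060),184.4)
```

```text
14.45 [0.53654254 0.05992727 0.25952928]
shift [-0.5  0.2 70.7] rot [ 0.01 -0.02  0.07] |d| 70.7
```

View pics/w11.png

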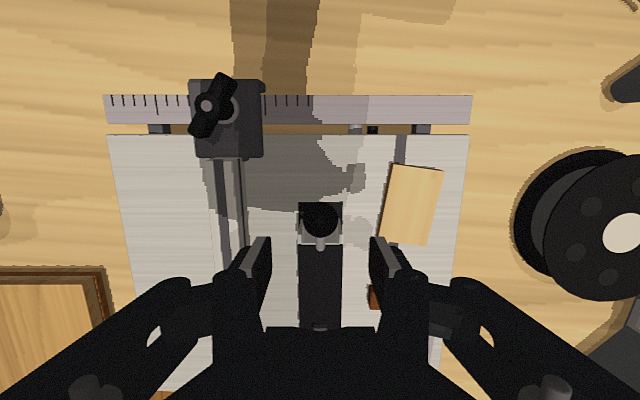

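Ball at (319,219) is centred between the fingers. Descend and grip.

Call:
arm_command(motion=[{"x": 0, "y": 0, "z": 25, "rx": 0, "ry": 0, "rz": 0, "hand": -0.2}, {"x": 0, "y": 0, "z": 50, "rx": 0, "ry": 0, "rz": 0, "hand": -0.2}, {"x": 0, "y": 0, "z": 71, "rx": 0, "ry": 0, "rz": 0, "hand": -0.2}, {"x": 0, "y": 0, "z": 71, "rx": 0, "ry": 0, "rz": 0, "hand": -0.2}, {"x": 0, "y": 0, "z": 71, "rx": 0, "ry": 0, "rz": 0, "hand": 1}, {"x": 0, "y": 0, "z": 71, "rx": 0, "ry": 0, "rz": 0, "hand": 1}, {"x": 0, "y": 0, "z": 71, "rx": 0, "ry": 0, "rz": 0, "hand": 1}, {"x": 0, "y": 0, "z": 71, "rx": 0, "ry": 0, "rz": 0, "hand": 1}], force=40)

```text
clock: 15.5
tcp_pos: [0.5389, 0.0603, 0.1913]
orientation: [0.002, -0.04, 0.999, 0.0]
wrist_force: [-1.2, 0.6, 5.6]
finger_gap: 0.0234
```

Run:
```python
from h import *
s=get_state();print(s['clock'],s['tcp_pos'],s['finger_gap'],s['wrist_force'])
shot('wrist','w12.png')
a0=np.arctan2(26,170)
for d in [5,10,15,20,25,30,35,40,45,48]:
    t=a0+np.radians(d);print(d,'x',round(-1000*.172*(np.cos(a0)-np.cos(t)),1),'z',round(-172*(np.sin(t)-np.sin(a0)),1))
```

```text
15.5 [0.53887505 0.06026282 0.19132282] 0.023385431674930453 [-1.17281805  0.58316623  5.58369778]
5 x -2.9 z -14.7
10 x -7.1 z -29.1
15 x -12.5 z -43.1
20 x -19.1 z -56.6
25 x -26.9 z -69.4
30 x -35.8 z -81.5
35 x -45.7 z -92.8
40 x -56.5 z -103.2
45 x -68.2 z -112.6
48 x -75.6 z -117.7
```

View pics/w12.png

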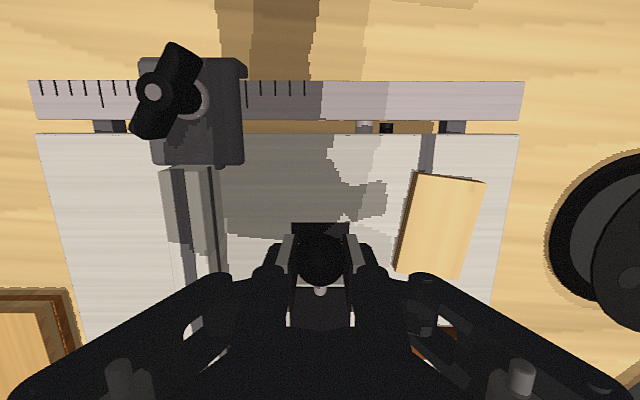

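Call:
arm_command(motion=[{"x": -2.9, "y": 0, "z": -14.7, "rx": 0, "ry": 0, "rz": 0, "hand": 1}, {"x": -7.1, "y": 0, "z": -29.1, "rx": 0, "ry": 0, "rz": 0, "hand": 1}, {"x": -12.5, "y": 0, "z": -43.1, "rx": 0, "ry": 0, "rz": 0, "hand": 1}, {"x": -19.1, "y": 0, "z": -56.6, "rx": 0, "ry": 0, "rz": 0, "hand": 1}, {"x": -26.9, "y": 0, "z": -69.4, "rx": 0, "ry": 0, "rz": 0, "hand": 1}, {"x": -35.8, "y": 0, "z": -81.5, "rx": 0, "ry": 0, "rz": 0, "hand": 1}, {"x": -35.8, "y": 0, "z": -81.5, "rx": 0, "ry": 0, "rz": 0, "hand": 1}], force=40)

```text
clock: 16.42
tcp_pos: [0.5741, 0.063, 0.2716]
orientation: [0.0, -0.04, 0.999, 0.0]
wrist_force: [1.1, 1.6, -2.7]
finger_gap: 0.0233
```

Run:
```python
from h import *
s=get_state();print(s['clock'],s['tcp_pos'],s['finger_gap'],s['wrist_force'],s['ft_torque'])
shot('wrist','w13.png');shot('side','s13.png')
a=cv2.imread('pics/s13.png')[60:260,230:430];cv2.imwrite('pics/s13c.png',cv2.resize(a,None,fx=3,fy=3,interpolation=cv2.INTER_CUBIC))
```

```text
16.425 [0.57410254 0.0629636  0.27162015] 0.023307890546860357 [ 1.14307936  1.62723341 -2.70792689] [ 0.33653629 -0.01582492  0.05438263]
```

View pics/w13.png

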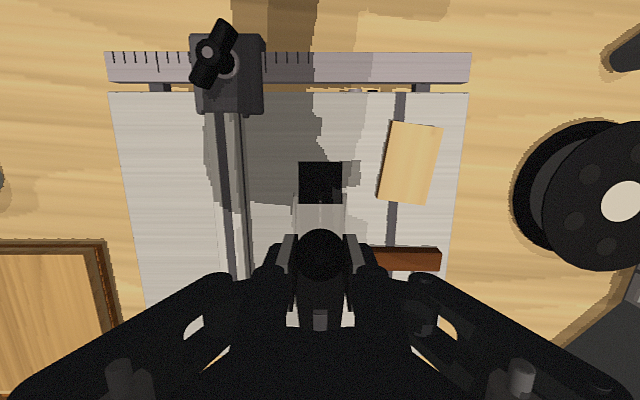

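View pics/s13c.png

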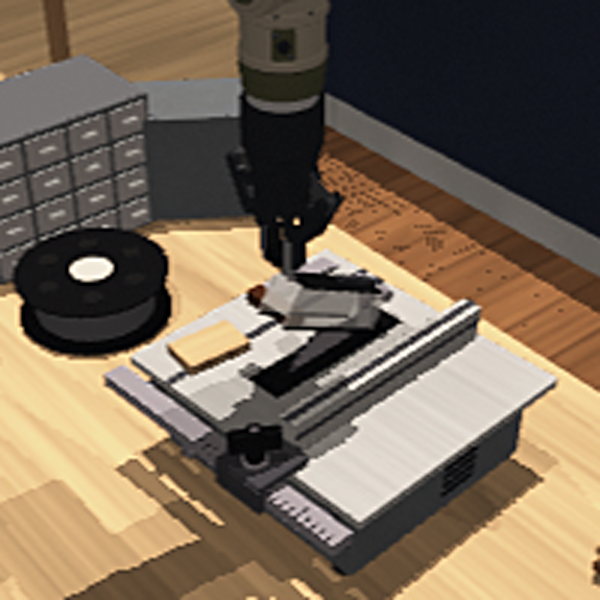

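The guard is up about 30° and the ball (320,255) is firmly held. Continue to 45°.

Call:
arm_command(motion=[{"x": -9.9, "y": 0, "z": -11.3, "rx": 0, "ry": 0, "rz": 0, "hand": 1}, {"x": -20.7, "y": 0, "z": -21.7, "rx": 0, "ry": 0, "rz": 0, "hand": 1}, {"x": -32.4, "y": 0, "z": -31.1, "rx": 0, "ry": 0, "rz": 0, "hand": 1}, {"x": -32.4, "y": 0, "z": -31.1, "rx": 0, "ry": 0, "rz": 0, "hand": 1}, {"x": -32.4, "y": 0, "z": -31.1, "rx": 0, "ry": 0, "rz": 0, "hand": 1}], force=40)

```text
clock: 17.15
tcp_pos: [0.6051, 0.0654, 0.3009]
orientation: [-0.001, -0.04, 0.999, 0.0]
wrist_force: [2.3, 2.0, -5.5]
finger_gap: 0.0233
```

Run:
```python
from gap import *
s=get_state();print(s['clock'],s['tcp_pos'],s['finger_gap'],s['wrist_force'],s['ft_torque'])
T=s['tcp_pos'];a=np.radians(YAW)
dx=(T[0]-C0[0])*np.cos(a)+(T[1]-C0[1])*np.sin(a)
print('saw x',dx,'z rel',T[2]-.13)
# ball offset from TCP at grip: ball(-.092,.074) vs TCP at grip
T0=np.array([.53887,.06026,.19132]);dx0=(T0[0]-C0[0])*np.cos(a)+(T0[1]-C0[1])*np.sin(a)
ox,oz=-.092-dx0,.074-(T0[2]-.13);print('off',ox,oz)
bx,bz=dx+ox,T[2]-.13+oz
print('angle',np.degrees(np.arctan2(bz-.048,.078-bx)-np.arctan2(26,170)),np.hypot(bz-.048,.078-bx))
p=shot('wrist');b,h=gap(p,'w14.png');print(np.median(b,0))
p=shot('side','s14.png');w=cloud(p)
x=(w[...,0]-C0[0])*np.cos(a)+(w[...,1]-C0[1])*np.sin(a);y=-(w[...,0]-C0[0])*np.sin(a)+(w[...,1]-C0[1])*np.cos(a);z=w[...,2]-.13
r=finder.masks_of(p,'guard_hood')
for q in r[:2]: print(q['score'],q['at'],q['region'].sum())
m=(abs(y-.03)<.019)&(x>-.03)&(x<.085)&(z>.03)&(z<.2);m[:, :]&=True
o=[]
for zz in np.arange(.04,.19,.01):
    k=m&(abs(z-zz)<.004)
    if k.sum()>2:o.append((zz,x[k].min(),x[k].max(),k.sum()))
print(np.round(o,4))
A=p['image'][60:260,250:430,::-1];cv2.imwrite('pics/s14c.png',cv2.resize(A,None,fx=4,fy=3,interpolation=cv2.INTER_CUBIC)[:600])
shot('top','t14.png')
```

```text
17.15 [0.60509945 0.06538923 0.30090002] 0.023324264250570798 [ 2.32623307  1.95412796 -5.54745756] [ 0.45930858 -0.30286112  0.27871584]
saw x -0.024551235745850986 z rel 0.17090001667412652
off -0.0010209951517466676 0.01268000000000001
angle 43.927578764181014 0.17061403205616388
[-0.024  -0.0653 -0.0413]
0.73 [334.9, 151.5] 686
[[ 4.00e-02  1.82e-02  7.74e-02  2.20e+01]
 [ 5.00e-02  8.50e-03  8.28e-02  3.00e+01]
 [ 6.00e-02 -8.00e-04  8.10e-02  3.10e+01]
 [ 7.00e-02 -1.29e-02  6.49e-02  3.40e+01]
 [ 8.00e-02 -2.63e-02  5.27e-02  3.50e+01]
 [ 9.00e-02 -2.98e-02  4.33e-02  3.30e+01]
 [ 1.00e-01 -2.98e-02  3.57e-02  3.30e+01]
 [ 1.10e-01 -2.89e-02  1.50e-02  2.30e+01]
 [ 1.20e-01 -2.91e-02  1.00e-04  1.70e+01]
 [ 1.30e-01 -2.82e-02 -6.70e-03  1.20e+01]
 [ 1.40e-01 -2.90e-02 -1.95e-02  1.50e+01]
 [ 1.50e-01 -2.93e-02 -2.67e-02  4.00e+00]
 [ 1.60e-01 -2.95e-02 -2.50e-02  3.00e+00]]
```

View pics/s14c.png

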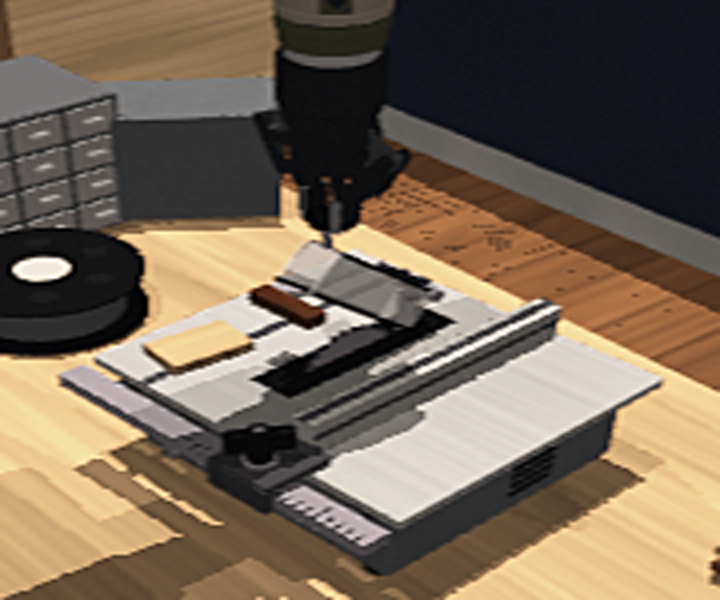

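View pics/w14.png

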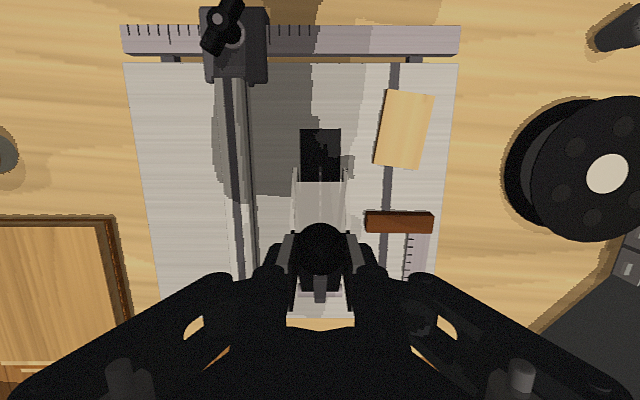

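Run:
```python
from gap import *
a=np.radians(YAW)
for n in ['wrist','side','top']:
    p=shot(n);w=cloud(p)
    x=(w[...,0]-C0[0])*np.cos(a)+(w[...,1]-C0[1])*np.sin(a);y=-(w[...,0]-C0[0])*np.sin(a)+(w[...,1]-C0[1])*np.cos(a);z=w[...,2]-.13
    m=(abs(y-.03)<(.014 if n=='wrist' else .025))&(x>-.02)&(x<.09)&(z>.03)&(z<.16)
    v,u=np.where(m);print(n,m.sum(),u.min(),u.max(),v.min(),v.max())
    if n=='wrist':
        for r in range(290,325,4):
            print(r,[(c,round(float(x[r,c]),4),round(float(z[r,c]),4)) for c in (305,312,320,330,338)])
    # normals/ plane RANSAC with y-axis hinge: fit z = -tan*x + c
    xs,zs=x[m],z[m]
    best=(0,)
    for th in np.radians(np.arange(30,60,.5)):
        d=xs*np.sin(th)+zs*np.cos(th)  # distance normal to hood top plane
        hst,e=np.histogram(d,bins=np.arange(0,.2,.002))
        i=hst.argmax()
        if hst[i]>best[0]: best=(hst[i],np.degrees(th),e[i])
    print(best, 'expected d of top plane rel hinge', .078*np.sin(np.radians(45))+.048*np.cos(np.radians(45))+.004)
```

```text
wrist 748 303 336 269 302
290 [(305, 0.0713, 0.0594), (312, 0.0725, 0.0574), (320, 0.0596, 0.0776), (330, 0.0716, 0.0587), (338, 0.0742, 0.0547)]
294 [(305, 0.0801, 0.0529), (312, 0.0793, 0.0541), (320, 0.0703, 0.0678), (330, 0.0791, 0.0543), (338, 0.0789, 0.0546)]
298 [(305, 0.1194, 0.0017), (312, 0.1207, -0.0002), (320, 0.0827, 0.056), (330, 0.1198, 0.0009), (338, 0.1208, -0.0006)]
302 [(305, 0.126, 0.0003), (312, 0.1262, -0.0), (320, 0.1266, -0.0005), (330, 0.1273, -0.0016), (338, 0.126, 0.0001)]
306 [(305, 0.1331, -0.0015), (312, 0.132, 0.0), (320, 0.132, 0.0), (330, 0.1314, 0.0008), (338, 0.1322, -0.0004)]
310 [(305, 0.1378, 0.0001), (312, 0.1371, 0.0011), (320, 0.1382, -0.0005), (330, 0.1385, -0.0011), (338, 0.1374, 0.0004)]
314 [(305, 0.1442, -0.0006), (312, 0.1436, 0.0001), (320, 0.1438, -0.0001), (330, 0.144, -0.0005), (338, 0.144, -0.0005)]
318 [(305, 0.2506, -0.1314), (312, 0.249, -0.1294), (320, 0.2501, -0.1308), (330, 0.249, -0.1295), (338, 0.2491, -0.1297)]
322 [(305, 0.2573, -0.1291), (312, 0.2562, -0.1277), (320, 0.2578, -0.1299), (330, 0.258, -0.1302), (338, 0.2579, -0.1302)]
(np.int64(334), np.float64(42.5), np.float64(0.09)) expected d of top plane rel hinge 0.09309545442950498
side 350 335 360 146 171
(np.int64(22), np.float64(41.5), np.float64(0.084)) expected d of top plane rel hinge 0.09309545442950498Traceback (most recent call last):
  File "<stdin>", line 7, in <module>
    return umr_minimum(a, axis, None, out, keepdims, initial, where)
ValueError: zero-size array to reduction operation minimum which has no identity
```

```bash
cat > ang.py <<'E'
from gap import *
a=np.radians(YAW)
s=get_state();T=s['tcp_pos'];print(s['clock'],T,s['wrist_force'],s['finger_gap'])
p=shot('wrist','ang_%05d.png'%int(s['clock']*100));w=cloud(p)
x=(w[...,0]-C0[0])*np.cos(a)+(w[...,1]-C0[1])*np.sin(a);y=-(w[...,0]-C0[0])*np.sin(a)+(w[...,1]-C0[1])*np.cos(a);z=w[...,2]-.13
m=(abs(y-.03)<.017)&(x>-.02)&(x<.075)&(z>.05)&(z<.15)&(abs(y-.03)>.007)
th=np.radians(43);xs,zs=x[m],z[m];d=xs*np.sin(th)+zs*np.cos(th);md=np.median(d);k=abs(d-md)<.004
for i in range(4):
    c=np.cov(xs[k],zs[k]);ev,V=np.linalg.eigh(c);v=V[:,1];th=np.arctan2(-v[1]*np.sign(v[0]),abs(v[0]));d=xs*np.sin(th)+zs*np.cos(th);md=np.median(d[k]);k=abs(d-md)<.003
print('plane angle',np.degrees(th),k.sum(),m.sum(),'d rel hinge',md-(.078*np.sin(th)+.048*np.cos(th)),'x range',xs[k].min(),xs[k].max())
dx=(T[0]-C0[0])*np.cos(a)+(T[1]-C0[1])*np.sin(a)
bx,bz=dx-.001,T[2]-.13+.0127
print('tcp angle',np.degrees(np.arctan2(bz-.048,.078-bx)-np.arctan2(26,170)),np.hypot(bz-.048,.078-bx))
E
python3 ang.py
python3 - <<'E'
# same for shut guard (bias check) on w1
from gap import *
w=np.load('w1.npy');a=np.radians(YAW)
x=(w[...,0]-C0[0])*np.cos(a)+(w[...,1]-C0[1])*np.sin(a);y=-(w[...,0]-C0[0])*np.sin(a)+(w[...,1]-C0[1])*np.cos(a);z=w[...,2]-.13
m=(abs(y-.03)<.017)&(x>-.05)&(x<.06)&(abs(z-.052)<.003)&(abs(y-.03)>.007)
print(m.sum(),np.degrees(np.polyfit(x[m],z[m],1)[0]),np.median(z[m]))
E
```

```text
17.5 [0.6058143  0.06543647 0.30151679] [ 2.89906853  3.28222183 -9.27458411] 0.023542431642770513
plane angle 42.54272992740742 445 445 d rel hinge 0.003539097759734544 x range 0.0183770240141894 0.07401173740873246
tcp angle 44.254051027102506 0.17067520170730982
953 0.023075661837924203 0.05185375404254222
```

Call:
arm_command(motion=[{"x": -2, "y": 0, "z": -0.5, "rx": 0, "ry": 0, "rz": 0, "hand": 1}, {"x": -4, "y": 0, "z": -1, "rx": 0, "ry": 0, "rz": 0, "hand": 1}, {"x": -4, "y": 0, "z": -1, "rx": 0, "ry": 0, "rz": 0, "hand": 1}, {"x": -4, "y": 0, "z": -1, "rx": 0, "ry": 0, "rz": 0, "hand": 1}, {"x": -4, "y": 0, "z": -1, "rx": 0, "ry": 0, "rz": 0, "hand": 1}, {"x": -4, "y": 0, "z": -1, "rx": 0, "ry": 0, "rz": 0, "hand": 1}], force=40)

```text
clock: 18.3
tcp_pos: [0.609, 0.0656, 0.3038]
orientation: [-0.0, -0.04, 0.999, 0.0]
wrist_force: [-4.7, 2.1, 2.6]
finger_gap: 0.0233
```

```bash
python3 ang.py; python3 ang.py
```

```text
18.3 [0.60900425 0.06564612 0.30380751] [-4.71802975  2.11263409  2.55833283] 0.02332304499462277
plane angle 43.88819084002875 343 343 d rel hinge 0.0035105627206252488 x range 0.024505087323228352 0.07332887098608905
tcp angle 45.57436562859615 0.17062271102521726
18.35 [0.60898578 0.06565742 0.30379606] [-4.77239783  1.59113718  2.27952601] 0.02323376416877954
plane angle 43.81622433894774 347 347 d rel hinge 0.0035471653995034214 x range -0.019907738749423285 0.07311305479533094
tcp angle 45.56733648925449 0.1706236663545749
```

The two angle estimates, 43.9° and 45.6°, bracket 45°. Last check of the whole scene before I hand in.

Run:
```python
from gap import *
p=shot('wrist');b,h=gap(p,'w20.png');print('bar',np.median(b,0),b[:,1:].mean(),'hood was .0298')
w=cloud(p);k=w[(w[...,2]>.175)&(w[...,2]<.187)&(w[...,0]<.50)&(w[...,0]>.42)&(w[...,1]<.03)&(w[...,1]>-.09)]
if len(k)>50:
    l=cv2.fitLine(k[:,:2].astype(np.float32),cv2.DIST_HUBER,0,.01,.01).ravel();print('wing',np.degrees(np.arctan(l[1]/l[0]))-YAW)
p=shot('top','t20.png')
i=p['image'];j=cv2.imread('pics/top0.png')
cv2.imwrite('pics/cmp.png',np.hstack([j[90:330,80:480],i[90:330,80:480,::-1]]))
```

```text
bar [-0.02    -0.06535 -0.0413 ] -0.05356923076923078 hood was .0298
wing -36.12343
```

View pics/cmp.png

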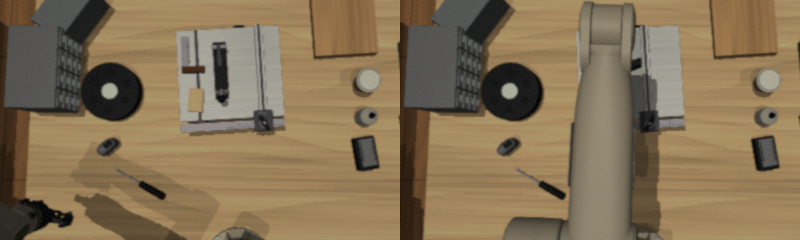

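View pics/w20.png

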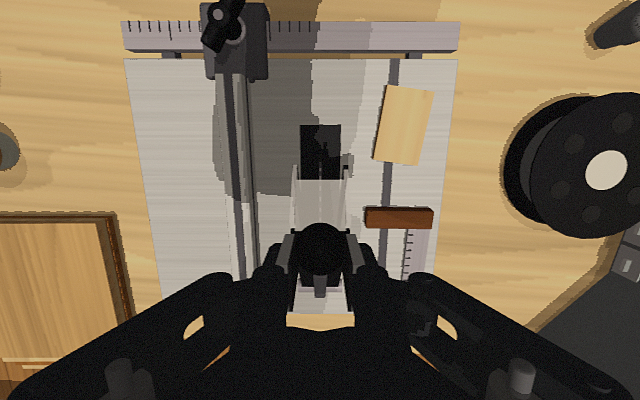

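The fence and knob are unchanged, the bystanders have not moved, and the ball is still gripped. I'm handing in.

```bash
python3 -c "
from workcell import hand_in
print(hand_in())"
```

```text
the job is handed in; nothing more can be done
None
```

The fence is set and clamped at about 70 mm, and the arm is still holding the blade guard open at about 45° by its ball knob. I handed in at about 18.5 s of the 53 s allowed.

- **Fence:** The last wrist-camera measurements put the gap at about 70.4 mm. A rougher reading before the final trim, from the top and side cameras, gave 71 to 71.5 mm.
- **Wing knob:** I turned it clockwise through about 62°. The wing now points at −33° to −36°, which is a knob value of about 1.23 to 1.28 rad, so it is tight. I did not pull on the fence to test the clamp.
- **Guard angle:** The two estimates disagree slightly. The hood-top plane in the wrist camera's depth picture gives 43.9°, and the arm's own position on the guard's circle gives 45.6°.
- **Other items:** The cup, glue, battery, spool, tape measure and screwdriver look unmoved between the first and last top pictures. The offcut and try square, checked in the wrist picture, also look undisturbed.

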